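# Close up the seed sample case

## Task

Close the green seed sample case: first fold the upright yellow flap all the way down over the little tins, then swing the green lid fully shut over it. Do it gently by pushing with the fingertips or the outside of the fingers only, without pinching or gripping anything, and leave the loose tins and the scoop standing or lying where they are.

Things in the scene. Friction and masses are not known exactly. Their poses are not given: they have to be found in the camera images.
- case: Dark green open sample case, fixed to the table, 250 (x) x 220 (y) x 75 mm high, walls 6 mm; origin at the centre of its underside, z up. The lid hinges on its +y rim, the flap just inside its -y wall; both hinge lines run along the case's x axis. Six small fixed tins inside reach 44 mm above the table. The case is clear all round up to the tins and scoop listed below; a fixed bench scale with a tub, 170 mm high, stands well to the robot's right of it (beyond y = -0.38 m).
- lid (a joint): Angle of the case's lid in rad: 0 shut flat on the rim, about 1.57 standing upright over the +y rim, up to 2.0 leaning outward. Stiff friction hinge (about 0.36 N m): the lid stays wherever it is left and must be pushed all the way, some 2 to 4 N near its free edge. It cannot pass through the flap if that still stands up.
- lid_hinge (a point): Middle of the lid's hinge line: 75 mm above the table, 110 mm to +y of the case's origin. The shut lid runs from here 220 mm towards the case's -y.
- lid_edge (a point): Middle of the lid's free edge on its outer face, 220 mm from the hinge line and 11 mm off the lid's hinge plane on the outer side (86 mm above the table when the lid is shut). The lid is 250 mm wide along x, its green outer panel 10 mm thick (1 to 11 mm outside the hinge plane, on it two ribs, look only), with a grey lining on its inner face down to 3 mm inside the hinge plane. Site axes: -y from hinge to free edge, z out of the outer face.
- flap (a joint): Angle of the yellow hold-down flap in rad: 0 folded flat down inside the case (its top then lies 15 mm below the rim), about 1.57 upright, up to 1.8 leaning outward. Stiff friction hinge (about 0.12 N m): it stays where it is left; about 1 to 2 N near its free edge moves it.
- flap_hinge (a point): Middle of the flap's hinge line: 55 mm above the table, 95 mm to -y of the case's origin. The folded flap runs from here 140 mm towards the case's +y.
- flap_edge (a point): Middle of the flap's free edge on its outer face (the face that looks outward while it is upright, upward when it is down), 140 mm from the hinge line and 5 mm off the hinge plane. The flap is 200 mm wide along x and 7 mm thick: a yellow outer panel (1 to 5 mm outside the hinge plane) and a darker yellow inner lining. Site axes: y from hinge to free edge, z out of the outer face.
- tin_green: Loose open white tin with a green band, diameter 66, height 85 mm, beyond the far (+x) end of the case; origin at the centre of its underside. Leave alone.
- tin_blue: Loose open white tin with a blue band, diameter 66, height 85 mm, beyond the far (+x) end of the case; origin at the centre of its underside. Leave alone.
- tin_closed: Loose closed white tin with an orange band and a steel lid, diameter 66, height 89 mm, at the robot's (-x) end of the case; origin at the centre of its underside. Leave alone.
- scoop: Loose aluminium scoop with a wooden handle, 158 mm long, 45 wide, 28 high, lying along its x axis on the table on the case's -y side; origin at its underside, between handle and bowl. Leave alone.

How it is judged:
By the outcome, as a careful person would: the job done as asked, in the order asked, and still so for the second after the job is handed in, with the robot touching nothing.
It also fails if it takes over 72 s, if anything falls off the work surface, if the arm or the gripper's body presses on something with over 40 N, if the wrist force passes 120 N, or if a joint passes its speed limit or range.

## Robot

A 6-joint arm with a two-finger parallel gripper is mounted at the origin on the work surface. World frame = base frame: x ahead of the robot, y to its left, z up, the work surface at z = 0. Lengths are in m, angles in degrees, forces in N, time in s.
With the tool pointing down it reaches from about 0.4 to 0.825 m from the base axis. Payload 7 kg.
Tool frame: the origin (TCP) lies on the centre line of the jaws, within the pads' length; the fingertips stand r.tip_reach ahead of it and the grasp point (between the pads) is the TCP (r.tip_reach is the distance from the TCP to the fingertips, in m); z points along the fingers, y is the line along which they close (so a half turn about z gives the same grasp; the last joint's range is limited). The gripper opens to 88 mm and grips with 3 to 60 N. Pads are 19 mm wide; open, the fingers measure 130 mm over their backs; the gripper's body (78 mm by 193 mm) begins 47 mm behind the grasp point.
Start: joints at [84.517, 20.546, 0.682, 0, -70.136, -16.507], TCP at [0.253, 0.626, 0.246] pointing down, gripper open.
Joint ranges: [-176.03, 176.03], [-82.01, 121.73], [-58.28, 71.71], [-173.87, 95.51], [-174.79, -0.11], [-173.66, 173.66]. Speed limits (degrees/s): [136.94, 136.94, 172.46, 180, 180, 180].

## Interface

Orientations are given as [roll, pitch, yaw] about the fixed x, y, z axes, in that order (R = Rz(yaw) Ry(pitch) Rx(roll)).
In Python, from plant import sensors, cams, r gives the robot as it stands.
- The arm moves only by the tool drive_tool, never from a script. Its argument "rows" is a list of rows, each an object of numbers: "fingers": the gripper's target within -1 to 1 (fully open at 1, half-way at 0, shut at -1); "x", "y", "z": the shift along the tool's x, y, z in m; "spin": the turn about the tool's z in rad. A call has 1 to 10 rows; each row is the pose to reach, as a shift and turn from the pose commanded when the call began, along the tool's axes at that moment; what a row does not reach only later rows make up. A row lasts 1/8 s, in which the tool goes at most 62.5 mm and 10.7 degrees, less where a joint would pass 70% of its speed; a pose out of reach is approached as far as the arm can. A call with a gripper value outside its range is refused whole. The fingers move at their own pace and stop on an object; "newtons" is the grip in N (left out, the last holds). Time passes only in rows, so rows that repeat a pose let the fingers close. It gives the time, the measured TCP pose, the force, the opening and the grip force at its end, in the units of the state.
- sensors.get_state(): the state, without advancing time (a new reading comes with each control period).
- cams.capture(name): name is "scene" or "top" or "wrist"; returns a dict with "pixels" (480x640x3 uint8, red, green, blue), "intrinsics" (3x3 intrinsics, pixels), "k1" (the pictures are not rectified: a ray, as slopes to the right and down, at radius r is drawn at 1 + k1 r^2 times it, then the intrinsics apply), "eye" and "orientation" of the camera in the world; the wrist camera has in their place "T_tool_cam" (4x4, takes a point from camera to tool coordinates, whose origin is the TCP and whose axes are the flange's). Camera axes: x right, y up, looking along -z (the intrinsics and any distortion apply to the point x, -y, -z); pixel columns grow to the right and rows downward; lengths in m; the calibration is good to about 2 mm. A picture is of the moment at which its call begins: read the wrist's pose just before it. There is no depth.
- r.close_job(): hands the job in; it is judged then, once.
The state is a dict: "time_s": time; "joints": joint angles; "qd": joint speeds; "joint_torque": joint torques, N m; "tcp_pos": TCP position; "eef_rot": TCP orientation; "contact_force": force on the tool from outside, world axes, zero at the start; "moment": the same for the moment, N m; "gripper_width": finger opening in m; "gripper_force": force on a finger pad.
Only numpy, scipy, OpenCV 4.12 (cv2) and the standard library are available. Lean on these libraries where they do the work, as an engineer would, in place of code of your own. Each camera call takes 0.05 s, during which the arm holds its last target. There are 200 camera calls.

## Working session

There is one attempt and no reset: what is moved stays moved. The work goes in short steps, Python scripts to look and compute and a tool call to move; the robot and the scene stay as the last step left them, time stands still between calls to the robot, and variables do not carry over. Pictures are saved under pics/ and viewed, at most 10 in all, crops included, and the job is handed in when it is done.

Besides the shell and the picture viewer there is one more tool, called after "Call:" as name(argument=value, ...), one argument or row to a line, values as JSON. drive_tool: Moves the arm, as the interface text tells. Its arguments: {"type":"object","properties":{"rows":{"type":"array"},"newtons":{"type":"number"}},"required":["rows"]}

```bash
mkdir -p pics; ls; python3 - <<'E'
from plant import sensors,cams,r
import cv2
s=sensors.get_state();print(s['time_s'],s['tcp_pos'],s['eef_rot'],r.tip_reach,s['gripper_width'])
for n in('scene','top'):
    c=cams.capture(n);cv2.imwrite(f'pics/{n}0.png',c['pixels'][:,:,::-1]);print(n,c['intrinsics'],c['k1'],c['eye'],c['orientation'])
E
```

```text
pics
0.0 [0.25259424 0.6254636  0.24459896] [ 1.79902964e+02 -9.76452733e-03 -2.19978937e+01] 0.019 0.08765486794205787
scene [[584.63781879   0.         312.78145909]
 [  0.         584.63781879 238.3253895 ]
 [  0.           0.           1.        ]] -0.11355261468017278 [0.83727805 0.52814085 0.88876433] [ 33.09206259   0.55722925 152.91458571]
top [[461.40026282   0.         313.77034669]
 [  0.         461.40026282 238.87600554]
 [  0.           0.           1.        ]] -0.09837052864110715 [0.46727335 0.03463433 0.85756741] [  9.64582042   1.09424312 -91.54218473]
```

View pics/scene0.png

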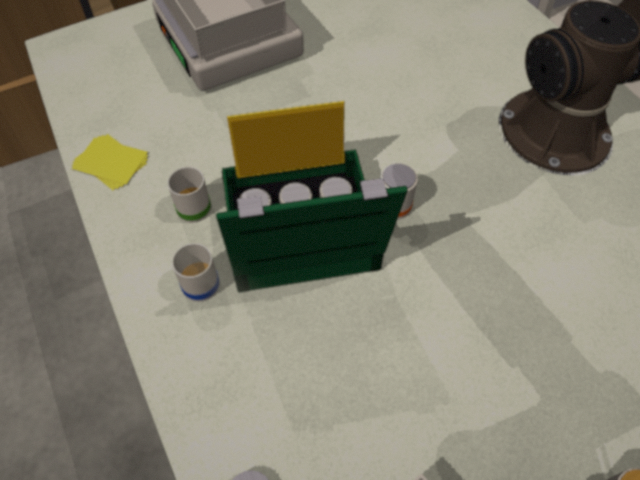

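View pics/top0.png

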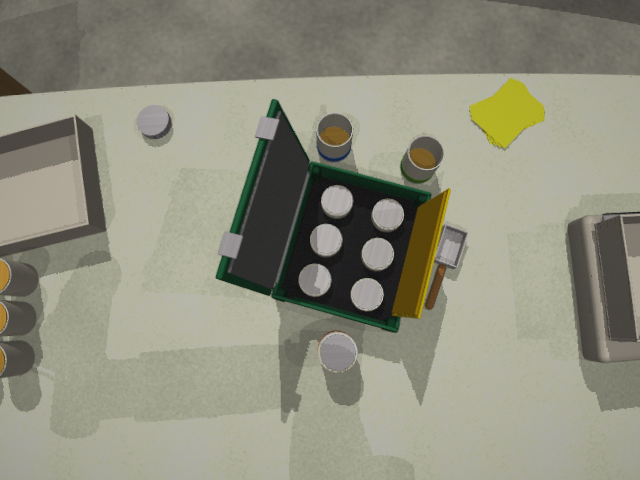

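The scene view shows the lid slightly past upright and the flap near-upright. Top-view rim corners are about (274,297), (312,165), (430,193) and (397,328). The flap edge runs (449,189)–(420,317) and the lid edge (276,101)–(218,278). Next I'll fit a model.

```bash
cat > h.py <<'E'
import numpy as np
from scipy.spatial.transform import Rotation as R
CAM={'scene':(584.638,312.78,238.325,-.11355,[0.83727805,0.52814085,0.88876433],[33.09206259,0.55722925,152.91458571]),
'top':(461.4,313.77,238.876,-.09837,[0.46727335,0.03463433,0.85756741],[9.64582042,1.09424312,-91.54218473])}
def proj(n,p):
    f,cx,cy,k,e,o=CAM[n]
    q=(np.atleast_2d(p)-e)@R.from_euler('xyz',o,degrees=True).as_matrix()
    s=np.c_[q[:,0],-q[:,1]]/-q[:,2:]
    s=s*(1+k*(s**2).sum(1,keepdims=True))
    return s*f+[cx,cy]
def ray(n,uv,z):
    f,cx,cy,k,e,o=CAM[n]
    d=(np.array(uv,float)-[cx,cy])/f; s=d.copy()
    for _ in range(10): s=d/(1+k*(s@s))
    v=R.from_euler('xyz',o,degrees=True).as_matrix()@[s[0],-s[1],-1]
    return np.array(e)+v*(z-e[2])/v[2]
def lidp(x,a,rad=.22,off=.011): # case frame
    return [x,.11-rad*np.cos(a)+off*np.sin(a),.075+rad*np.sin(a)+off*np.cos(a)]
def flapp(x,a,rad=.14,off=.005):
    return [x,-.095+rad*np.cos(a)-off*np.sin(a),.055+rad*np.sin(a)+off*np.cos(a)]
def world(c,p): return (R.from_euler('z',c[2]).as_matrix()@np.atleast_2d(p).T).T+[c[0],c[1],0]
E
python3 - <<'E'
from h import *
from scipy.optimize import least_squares
def pred(v):
    c=v[:3];l,f=v[3:]
    t=[[-.125,.11,.075],[.125,.11,.075],[.125,-.11,.075],[-.125,-.11,.075],flapp(.1,f),flapp(-.1,f),lidp(.125,l),lidp(-.125,l)]
    s=[flapp(.1,f),flapp(-.1,f),lidp(.125,l),lidp(-.125,l)]
    return np.r_[proj('top',world(c,t)),proj('scene',world(c,s))]
o=np.array([(274,297),(312,165),(430,193),(397,328),(449,189),(420,317),(276,101),(218,278),(230,113),(344,103),(220,215),(404,190)])
s=least_squares(lambda v:(pred(v)-o).ravel(),[.45,0,-.28,1.6,1.5],loss='soft_l1')
print(s.x,np.degrees(s.x[2]));print((pred(s.x)-o).round(1).tolist())
for n,u,z in [('closed',(338,352),.089),('blue',(334,133),.085),('green',(424,155),.085),('scooptip',(458,228),.01),('scoopend',(430,307),.01)]:
    w=ray('top',u,z);d=w[:2]-s.x[:2];a=s.x[2];print(n,w.round(3),np.round([d[0]*np.cos(a)+d[1]*np.sin(a),-d[0]*np.sin(a)+d[1]*np.cos(a)],3))
E
```

```text
[ 0.59023117 -0.02243465 -0.30117564  1.73371272  1.6772531 ] -17.256093029189472
[[-2.2, -0.2], [-0.1, -4.6], [2.5, -0.5], [1.0, 4.3], [1.3, -1.2], [-0.9, 1.7], [-1.5, -3.2], [-0.9, 0.9], [-2.7, 2.0], [1.3, -3.5], [-3.4, -0.8], [4.9, -3.6]]
closed [0.41  0.011 0.089] [-0.182 -0.021]
blue [0.789 0.005 0.085] [0.181 0.085]
green [ 0.743 -0.152  0.085] [ 0.184 -0.079]
scooptip [ 0.624 -0.224  0.01 ] [ 0.092 -0.183]
scoopend [ 0.479 -0.162  0.01 ] [-0.065 -0.166]
```

Call:
drive_tool(
  rows=[
    {"z":-0.06,"fingers":-1},
    {"z":-0.12,"fingers":-1},
    {"z":-0.14,"spin":0.18,"fingers":-1},
    {"z":-0.14,"spin":0.36,"fingers":-1},
    {"z":-0.14,"spin":0.54,"fingers":-1},
    {"z":-0.14,"spin":0.72,"fingers":-1},
    {"z":-0.14,"spin":0.9,"fingers":-1},
    {"z":-0.14,"spin":1.08,"fingers":-1},
    {"z":-0.14,"spin":1.26,"fingers":-1},
    {"z":-0.14,"spin":1.44,"fingers":-1},
  ],
)

```text
invalid input
```

```bash
cat >> h.py <<'E'
C=[0.5902,-0.0224,-0.3012]
def tocase(p): return R.from_euler('z',-C[2]).apply(np.array(p)-[C[0],C[1],0])
def status():
    from plant import sensors
    s=sensors.get_state();print(round(s['time_s'],2),'tcp',s['tcp_pos'].round(4) if hasattr(s['tcp_pos'],'round') else s['tcp_pos'],'case',tocase(s['tcp_pos']).round(4),'rot',np.round(s['eef_rot'],1),'j',np.round(s['joints'],1),'F',np.round(R.from_euler('z',-C[2]).apply(s['contact_force']),1),'w',s['gripper_width'])
E
python3 -c "
from h import *;status()
from plant import cams;print(cams.capture('wrist')['T_tool_cam'])"
```

```text
0.1 tcp [0.2526 0.6255 0.2447] case [-0.5146  0.5186  0.2447] rot [179.9  -0.  -22. ] j [ 84.5  20.6   0.6  -0.  -70.1 -16.5] F [-0.6  0.2  0.2] w 0.08752225356384111
[[ 3.98433997e-04  9.50844199e-01  3.09669421e-01  8.42444538e-02]
 [ 9.99999918e-01 -3.54707836e-04 -1.97507637e-04 -6.49865646e-04]
 [-7.79568209e-05  3.09669474e-01 -9.50844262e-01 -1.38887971e-01]
 [ 0.00000000e+00  0.00000000e+00  0.00000000e+00  1.00000000e+00]]
```

Call:
drive_tool(
  rows=[
    {"x":0,"y":0,"z":-0.06,"spin":0,"fingers":-1},
    {"x":0,"y":0,"z":-0.12,"spin":0,"fingers":-1},
    {"x":0,"y":0,"z":-0.14,"spin":0.18,"fingers":-1},
    {"x":0,"y":0,"z":-0.14,"spin":0.36,"fingers":-1},
    {"x":0,"y":0,"z":-0.14,"spin":0.54,"fingers":-1},
    {"x":0,"y":0,"z":-0.14,"spin":0.72,"fingers":-1},
    {"x":0,"y":0,"z":-0.14,"spin":0.9,"fingers":-1},
    {"x":0,"y":0,"z":-0.14,"spin":1.08,"fingers":-1},
    {"x":0,"y":0,"z":-0.14,"spin":1.26,"fingers":-1},
    {"x":0,"y":0,"z":-0.14,"spin":1.44,"fingers":-1},
  ],
)

```text
time_s: 1.4
tcp_pos: [0.2527, 0.6258, 0.3851]
eef_rot: [180.0, -0.0, -104.8]
contact_force: [0.3, -0.2, 0.8]
gripper_width: 0.0007
gripper_force: 0.0
```

Call:
drive_tool(
  rows=[
    {"x":0.035,"y":-0.041,"z":0,"spin":0.044,"fingers":-1},
    {"x":0.07,"y":-0.083,"z":0,"spin":0.044,"fingers":-1},
    {"x":0.105,"y":-0.124,"z":0,"spin":0.044,"fingers":-1},
    {"x":0.14,"y":-0.166,"z":0,"spin":0.044,"fingers":-1},
    {"x":0.175,"y":-0.207,"z":0,"spin":0.044,"fingers":-1},
    {"x":0.21,"y":-0.249,"z":0,"spin":0.044,"fingers":-1},
    {"x":0.245,"y":-0.29,"z":0,"spin":0.044,"fingers":-1},
    {"x":0.28,"y":-0.332,"z":0,"spin":0.044,"fingers":-1},
    {"x":0.316,"y":-0.373,"z":0,"spin":0.044,"fingers":-1},
    {"x":0.316,"y":-0.373,"z":0,"spin":0.044,"fingers":-1},
  ],
)

```text
time_s: 2.65
tcp_pos: [0.5362, 0.2236, 0.3851]
eef_rot: [180.0, -0.1, -107.3]
contact_force: [-0.4, 1.0, 0.6]
gripper_width: 0.0005
gripper_force: 0.0
```

```bash
python3 -c "
from h import *;status()"
```

```text
2.65 tcp [0.5362 0.2236 0.3851] case [-0.1246  0.2189  0.3851] rot [ 1.800e+02 -1.000e-01 -1.073e+02] j [ 41.9   8.4   2.2   0.  -83.9 -59.2] F [-0.6  0.9  0.6] w 0.00045584974624602063
```

Call:
drive_tool(
  rows=[
    {"x":0.055,"y":-0.018,"z":0,"spin":0,"fingers":-1},
    {"x":0.11,"y":-0.036,"z":0,"spin":0,"fingers":-1},
    {"x":0.165,"y":-0.053,"z":0,"spin":0,"fingers":-1},
    {"x":0.22,"y":-0.071,"z":0,"spin":0,"fingers":-1},
    {"x":0.275,"y":-0.088,"z":0,"spin":0,"fingers":-1},
    {"x":0.33,"y":-0.106,"z":0,"spin":0,"fingers":-1},
    {"x":0.389,"y":-0.125,"z":0,"spin":0,"fingers":-1},
    {"x":0.389,"y":-0.125,"z":0,"spin":0,"fingers":-1},
    {"x":0.389,"y":-0.125,"z":0,"spin":0,"fingers":-1},
  ],
)

```text
time_s: 3.78
tcp_pos: [0.5404, -0.1817, 0.3852]
eef_rot: [180.0, 0.0, -107.1]
contact_force: [-0.1, -0.4, 0.3]
gripper_width: 0.0004
gripper_force: 0.0
```

```bash
python3 -c "
from h import *;status()
from plant import cams;import cv2;cv2.imwrite('pics/w1.png',cams.capture('wrist')['pixels'][:,:,::-1])"
```

```text
3.77 tcp [ 0.5404 -0.1817  0.3852] case [-3.000e-04 -1.669e-01  3.852e-01] rot [ 180.     0.  -107.1] j [  1.1   7.3   1.   -0.  -83.7 -18.1] F [ 0.  -0.4  0.3] w 0.0003735535167212461
```

View pics/w1.png

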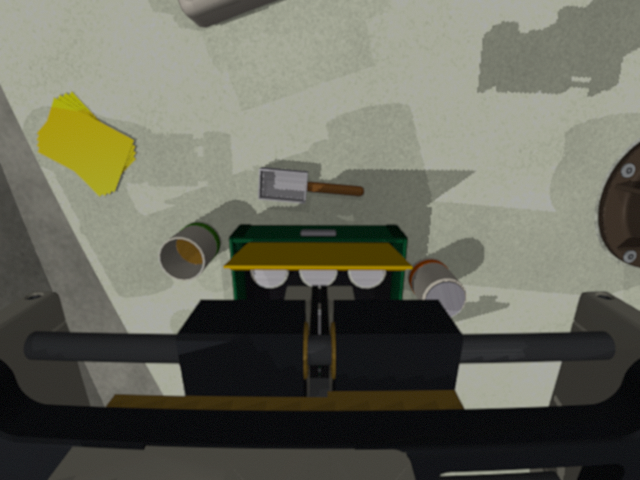

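The wrist view shows the flap edge along row 268, parallel to the gripper. The tool is on the outer side of the flap and well aligned. The scoop at (310,185) and the tins are clear. Next I'll lower the tool outside the flap.

Call:
drive_tool(
  rows=[
    {"x":0,"y":0,"z":0.05,"spin":0,"fingers":-1},
    {"x":0,"y":0,"z":0.1,"spin":0,"fingers":-1},
    {"x":0,"y":0,"z":0.15,"spin":0,"fingers":-1},
    {"x":0,"y":0,"z":0.2,"spin":0,"fingers":-1},
    {"x":-0.01,"y":0,"z":0.2,"spin":0,"fingers":-1},
    {"x":-0.02,"y":0,"z":0.2,"spin":0,"fingers":-1},
    {"x":-0.03,"y":0,"z":0.2,"spin":0,"fingers":-1},
    {"x":-0.04,"y":0,"z":0.2,"spin":0,"fingers":-1},
    {"x":-0.045,"y":0,"z":0.2,"spin":0,"fingers":-1},
    {"x":-0.05,"y":0,"z":0.2,"spin":0,"fingers":-1},
  ],
)

```text
time_s: 5.08
tcp_pos: [0.5553, -0.134, 0.186]
eef_rot: [-180.0, 0.0, -107.0]
contact_force: [-0.6, -1.6, 1.1]
gripper_width: 0.0001
gripper_force: 0.5
```

```bash
python3 -c "
from h import *;status()
from plant import cams;import cv2;cv2.imwrite('pics/s2.png',cams.capture('scene')['pixels'][60:330,130:490,::-1])"
```

```text
5.08 tcp [ 0.5553 -0.134   0.186 ] case [-0.0002 -0.1169  0.186 ] rot [-180.    0. -107.] j [  6.1  13.5 -17.5   0.  -59.  -23.1] F [-0.1 -1.7  1.1] w 0.00011213000179848676
```

View pics/s2.png

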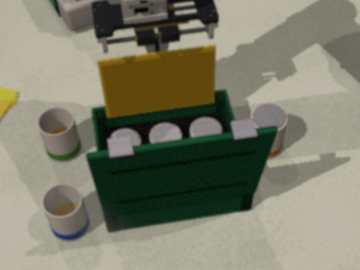

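The scene crop shows the fingers touching the flap's outer face with about 1.7 N. Next I'll push it along its arc.

Call:
drive_tool(
  rows=[
    {"x":-0.014,"y":0,"z":-0.002,"spin":0,"fingers":-1},
    {"x":-0.027,"y":0,"z":-0.002,"spin":0,"fingers":-1},
    {"x":-0.042,"y":0,"z":0.0,"spin":0,"fingers":-1},
    {"x":-0.056,"y":0,"z":0.005,"spin":0,"fingers":-1},
    {"x":-0.07,"y":0,"z":0.012,"spin":0,"fingers":-1},
    {"x":-0.082,"y":0,"z":0.02,"spin":0,"fingers":-1},
    {"x":-0.093,"y":0,"z":0.03,"spin":0,"fingers":-1},
    {"x":-0.103,"y":0,"z":0.041,"spin":0,"fingers":-1},
    {"x":-0.111,"y":0,"z":0.054,"spin":0,"fingers":-1},
    {"x":-0.118,"y":0,"z":0.067,"spin":0,"fingers":-1},
  ],
)

```text
time_s: 6.38
tcp_pos: [0.5896, -0.021, 0.1175]
eef_rot: [180.0, -0.0, -107.0]
contact_force: [-0.3, -1.1, 0.7]
gripper_width: 0.0007
gripper_force: 0.3
```

```bash
python3 -c "
from h import *;status()"
```

```text
6.38 tcp [ 0.5896 -0.021   0.1175] case [-0.001   0.0012  0.1175] rot [ 180.   -0. -107.] j [ 16.9  19.1 -19.7  -0.  -51.2 -34. ] F [-0.  -1.2  0.7] w 0.0006868993531438224
```

Call:
drive_tool(
  rows=[
    {"x":-0.004,"y":0,"z":0.01,"spin":0,"fingers":-1},
    {"x":-0.006,"y":0,"z":0.02,"spin":0,"fingers":-1},
    {"x":-0.008,"y":0,"z":0.028,"spin":0,"fingers":-1},
    {"x":-0.009,"y":0,"z":0.034,"spin":0,"fingers":-1},
    {"x":-0.009,"y":0,"z":0.037,"spin":0,"fingers":-1},
    {"x":-0.009,"y":0,"z":0.039,"spin":0,"fingers":-1},
    {"x":-0.009,"y":0,"z":0.039,"spin":0,"fingers":-1},
  ],
)

```text
time_s: 7.25
tcp_pos: [0.5923, -0.0128, 0.0796]
eef_rot: [-180.0, 0.0, -107.0]
contact_force: [-0.2, -1.1, -0.6]
gripper_width: 0.0002
gripper_force: 0.0
```

```bash
python3 -c "
from h import *;status()"
```

```text
7.25 tcp [ 0.5923 -0.0128  0.0796] case [-0.0008  0.0098  0.0796] rot [-180.    0. -107.] j [ 17.7  21.8 -21.6   0.  -46.6 -34.7] F [ 0.1 -1.1 -0.6] w 0.00015660978005573218
```

Call:
drive_tool(
  rows=[
    {"x":0,"y":0,"z":0.001,"spin":0,"fingers":-1},
    {"x":0,"y":0,"z":0.002,"spin":0,"fingers":-1},
    {"x":0,"y":0,"z":0.002,"spin":0,"fingers":-1},
  ],
)

```text
time_s: 7.62
tcp_pos: [0.5925, -0.0128, 0.079]
eef_rot: [-179.9, 0.0, -107.0]
contact_force: [-4.5, 1.4, 11.9]
gripper_width: 0.0004
gripper_force: 5.6
```

```bash
python3 -c "
from h import *;status()
from plant import cams;import cv2;cv2.imwrite('pics/s3.png',cv2.resize(cams.capture('scene')['pixels'][100:300,200:440,::-1],None,fx=3,fy=3))"
```

```text
7.62 tcp [ 0.5925 -0.0128  0.079 ] case [-0.0006  0.0099  0.079 ] rot [-179.9    0.  -107. ] j [ 17.7  21.9 -21.6   0.  -46.4 -34.7] F [-4.7  0.  11.9] w 0.00038891280142190886
```

View pics/s3.png

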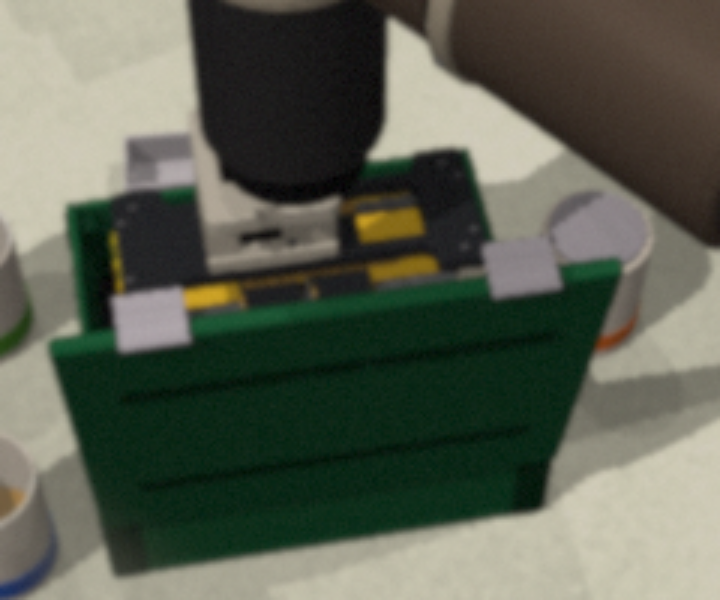

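The flap bottomed out flat (12 N with the tip at 60 mm, its folded height), and the picture shows it down inside the case. Next I'll rise and cross over the lid.

Call:
drive_tool(
  rows=[
    {"x":0,"y":0,"z":-0.055,"spin":0,"fingers":-1},
    {"x":0,"y":0,"z":-0.11,"spin":0,"fingers":-1},
    {"x":0,"y":0,"z":-0.165,"spin":0,"fingers":-1},
    {"x":0,"y":0,"z":-0.22,"spin":0,"fingers":-1},
    {"x":0,"y":0,"z":-0.275,"spin":0,"fingers":-1},
    {"x":0,"y":0,"z":-0.306,"spin":0,"fingers":-1},
    {"x":-0.05,"y":0,"z":-0.306,"spin":0,"fingers":-1},
    {"x":-0.1,"y":0,"z":-0.306,"spin":0,"fingers":-1},
    {"x":-0.15,"y":0,"z":-0.306,"spin":0,"fingers":-1},
    {"x":-0.205,"y":0,"z":-0.306,"spin":0,"fingers":-1},
  ],
)

```text
time_s: 8.93
tcp_pos: [0.6525, 0.1845, 0.384]
eef_rot: [-180.0, 0.0, -107.0]
contact_force: [1.1, 0.3, 0.5]
gripper_width: 0.0005
gripper_force: 0.0
```

```bash
python3 -c "
from h import *;status()
from plant import cams;import cv2;cv2.imwrite('pics/t4.png',cams.capture('top')['pixels'][:,:,::-1])"
```

```text
8.93 tcp [0.6525 0.1845 0.384 ] case [-0.0019  0.2161  0.384 ] rot [-180.    0. -107.] j [ 32.2  18.1  14.7   0.  -86.6 -49.3] F [0.9 0.6 0.5] w 0.0004551649080468543
```

View pics/t4.png

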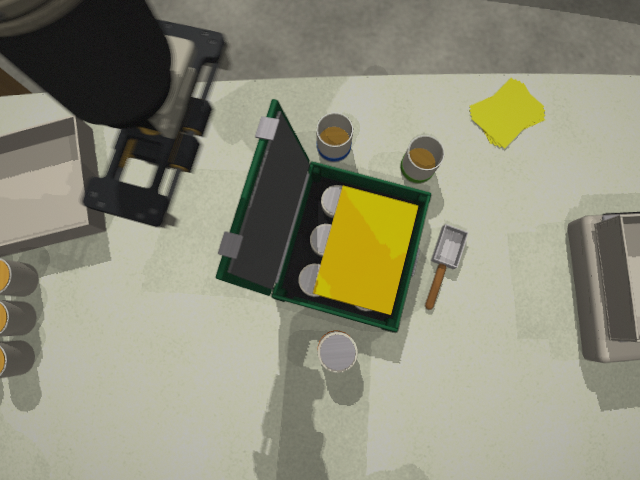

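The top view shows the flap flat in the case, everything loose undisturbed, and the gripper outside the lid. Next I'll descend and approach the lid.

Call:
drive_tool(
  rows=[
    {"x":0,"y":0,"z":0.05,"spin":0,"fingers":-1},
    {"x":0,"y":0,"z":0.105,"spin":0,"fingers":-1},
    {"x":0,"y":0,"z":0.105,"spin":0,"fingers":-1},
    {"x":0.015,"y":0,"z":0.105,"spin":0,"fingers":-1},
    {"x":0.03,"y":0,"z":0.105,"spin":0,"fingers":-1},
    {"x":0.038,"y":0,"z":0.105,"spin":0,"fingers":-1},
    {"x":0.045,"y":0,"z":0.105,"spin":0,"fingers":-1},
    {"x":0.05,"y":0,"z":0.105,"spin":0,"fingers":-1},
    {"x":0.055,"y":0,"z":0.105,"spin":0,"fingers":-1},
  ],
)

```text
time_s: 10.1
tcp_pos: [0.6364, 0.1308, 0.279]
eef_rot: [-180.0, 0.0, -107.0]
contact_force: [0.5, 1.5, 1.8]
gripper_width: 0.0004
gripper_force: 1.1
```

```bash
python3 -c "
from h import *;status()"
```

```text
10.1 tcp [0.6364 0.1308 0.279 ] case [-0.0013  0.16    0.279 ] rot [-180.    0. -107.] j [ 28.8  17.1   0.1   0.  -72.9 -45.8] F [0.  1.6 1.8] w 0.0004420130448067908
```

Call:
drive_tool(
  rows=[
    {"x":0.015,"y":0,"z":-0.004,"spin":0,"fingers":-1},
    {"x":0.029,"y":0,"z":-0.008,"spin":0,"fingers":-1},
    {"x":0.046,"y":0,"z":-0.009,"spin":0,"fingers":-1},
    {"x":0.063,"y":0,"z":-0.008,"spin":0,"fingers":-1},
    {"x":0.08,"y":0,"z":-0.005,"spin":0,"fingers":-1},
    {"x":0.097,"y":0,"z":0.0,"spin":0,"fingers":-1},
    {"x":0.112,"y":0,"z":0.005,"spin":0,"fingers":-1},
    {"x":0.124,"y":0,"z":0.01,"spin":0,"fingers":-1},
    {"x":0.136,"y":0,"z":0.016,"spin":0,"fingers":-1},
    {"x":0.147,"y":0,"z":0.022,"spin":0,"fingers":-1},
  ],
)

```text
time_s: 11.35
tcp_pos: [0.5929, -0.0105, 0.256]
eef_rot: [180.0, -0.0, -107.0]
contact_force: [0.6, 1.9, -0.4]
gripper_width: 0.0004
gripper_force: 0.5
```

```bash
python3 -c "
from h import *;status()"
```

```text
11.35 tcp [ 0.5929 -0.0105  0.256 ] case [-0.001   0.0122  0.256 ] rot [ 180.   -0. -107.] j [ 17.9  12.5  -9.1  -0.  -68.4 -34.9] F [-0.   1.9 -0.4] w 0.0003595181004681831
```

Call:
drive_tool(
  rows=[
    {"x":0.01,"y":0,"z":0.007,"spin":0,"fingers":-1},
    {"x":0.021,"y":0,"z":0.015,"spin":0,"fingers":-1},
    {"x":0.031,"y":0,"z":0.024,"spin":0,"fingers":-1},
    {"x":0.047,"y":0,"z":0.042,"spin":0,"fingers":-1},
    {"x":0.055,"y":0,"z":0.054,"spin":0,"fingers":-1},
    {"x":0.062,"y":0,"z":0.067,"spin":0,"fingers":-1},
    {"x":0.072,"y":0,"z":0.086,"spin":0,"fingers":-1},
    {"x":0.078,"y":0,"z":0.102,"spin":0,"fingers":-1},
    {"x":0.083,"y":0,"z":0.118,"spin":0,"fingers":-1},
    {"x":0.087,"y":0,"z":0.134,"spin":0,"fingers":-1},
  ],
)

```text
time_s: 12.6
tcp_pos: [0.5677, -0.0932, 0.1216]
eef_rot: [-180.0, 0.0, -107.0]
contact_force: [1.2, 0.4, 0.4]
gripper_width: 0.0002
gripper_force: 0.2
```

```bash
python3 -c "
from h import *;status()"
```

```text
12.6 tcp [ 0.5677 -0.0932  0.1216] case [-0.0005 -0.0743  0.1216] rot [-180.    0. -107.] j [ 10.2  17.6 -21.4   0.  -51.  -27.2] F [1.1 0.8 0.4] w 0.00015250663399467442
```

Tip is at 0.1026; shut needs about 0.086. I'll press slowly.

Call:
drive_tool(
  rows=[
    {"x":0,"y":0,"z":0.005,"spin":0,"fingers":-1},
    {"x":0,"y":0,"z":0.01,"spin":0,"fingers":-1},
    {"x":0,"y":0,"z":0.014,"spin":0,"fingers":-1},
    {"x":0,"y":0,"z":0.017,"spin":0,"fingers":-1},
    {"x":0,"y":0,"z":0.019,"spin":0,"fingers":-1},
    {"x":0,"y":0,"z":0.019,"spin":0,"fingers":-1},
  ],
)

```text
time_s: 13.35
tcp_pos: [0.568, -0.093, 0.1051]
eef_rot: [-179.9, 0.0, -107.0]
contact_force: [-4.4, 0.7, 11.5]
gripper_width: 0.0008
gripper_force: 5.9
```

```bash
python3 -c "
from h import *;status()"
```

```text
13.35 tcp [ 0.568  -0.093   0.1051] case [-0.0003 -0.074   0.1051] rot [-179.9    0.  -107. ] j [ 10.2  18.7 -22.4   0.  -48.9 -27.2] F [-4.4 -0.7 11.5] w 0.0007544101448818312
```

Tip is at 0.086 with 11.5 N, so the lid has bottomed. Next I'll withdraw and look.

Call:
drive_tool(
  rows=[
    {"x":0,"y":0,"z":-0.03,"spin":0,"fingers":-1},
    {"x":0,"y":0,"z":-0.08,"spin":0,"fingers":-1},
    {"x":0,"y":0,"z":-0.13,"spin":0,"fingers":-1},
    {"x":0,"y":0,"z":-0.18,"spin":0,"fingers":-1},
    {"x":0,"y":0,"z":-0.23,"spin":0,"fingers":-1},
    {"x":-0.06,"y":0,"z":-0.25,"spin":0,"fingers":-1},
    {"x":-0.12,"y":0,"z":-0.25,"spin":0,"fingers":-1},
    {"x":-0.18,"y":0,"z":-0.25,"spin":0,"fingers":-1},
    {"x":-0.24,"y":0,"z":-0.25,"spin":0,"fingers":-1},
    {"x":-0.3,"y":0,"z":-0.25,"spin":0,"fingers":-1},
  ],
)

```text
time_s: 14.6
tcp_pos: [0.6557, 0.1958, 0.3539]
eef_rot: [-180.0, 0.0, -107.0]
contact_force: [0.8, -1.3, -0.0]
gripper_width: 0.0008
gripper_force: 0.0
```

```bash
python3 -c "
from h import *;status()
from plant import cams;import cv2,numpy as np
a=cams.capture('top')['pixels'][70:370,180:500,::-1];b=cams.capture('scene')['pixels'][80:380,130:450,::-1];cv2.imwrite('pics/f.png',cv2.resize(np.hstack([a,b]),None,fx=1.25,fy=1.25))
print(proj('top',world(C,[lidp(x,0) for x in(-.125,.125)])),proj('top',world(C,[lidp(x,.05) for x in(-.125,.125)])))"
```

```text
14.6 tcp [0.6557 0.1958 0.3539] case [-0.0021  0.2278  0.3539] rot [-180.    0. -107.] j [ 32.9  19.   12.3  -0.  -83.2 -49.9] F [ 1.1 -1.  -0. ] w 0.0007896714836916066
[[399.08541973 332.54332223]
 [433.94371805 190.79947633]] [[399.69882992 332.6278496 ]
 [434.98625424 188.94355451]]
```

View pics/f.png

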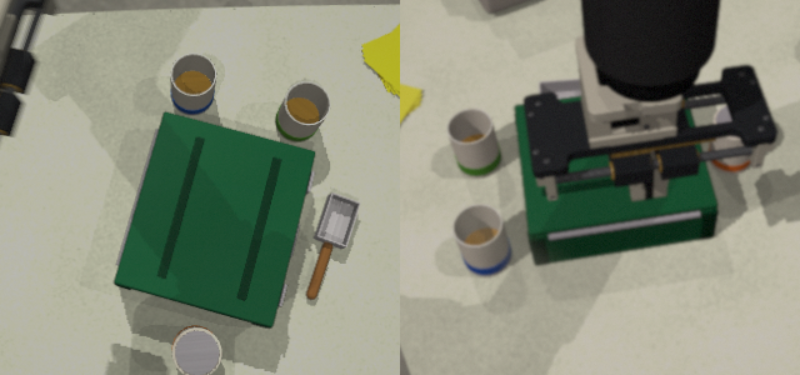

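The lid is shut flat, the tins and scoop are where they were, and the arm is clear.

```bash
python3 -c "
from plant import r;print(r.close_job())"
```

```text
the job is handed in; nothing more can be done
None
```

The seed case is closed and handed in at about 15 s: flap folded flat first, then the lid pushed fully shut with closed fingertips (about 12 N at the end of each push); the tins and scoop look unmoved and the arm is clear.

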